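Tally and put away the culture flasks and slide mailers

ROBOT

A 6-joint arm with a two-finger parallel gripper is mounted at the origin on the work surface. World frame = base frame: x ahead of the robot, y to its left, z up, the work surface at z = 0. Lengths are in mm, angles in rad, forces in N, time in s.
With the tool pointing down it reaches from about 350 to 775 mm from the base axis. Payload 7.3 kg.
Tool frame: the origin (TCP) lies on the mounting face of the last link; the fingertips stand 178 mm ahead of it and the grasp point (between the pads) lies 159 mm ahead of it; z points along the fingers, y is the line along which they close (so a half turn about z gives the same grasp; the last joint's range is limited). The gripper opens to 92 mm and grips with 3 to 60 N. Pads are 19 mm wide; open, the fingers measure 130 mm over their backs; the gripper's body (75 mm by 190 mm) begins 47 mm behind the grasp point.
Start: joints at [1.03, 0.342, 1.524, -0, 1.275, -0.146], TCP at [201.906, 484.625, 404.741] pointing down, gripper open.
Joint ranges: [-2.53, 2.53], [-0.77, 2.02], [0.04, 2.7], [-1, 4.14], [0.28, 2.66], [-3.11, 3.11]. Speed limits (rad/s): [2.57, 2.57, 3.14, 3.14, 3.14, 3.14].

INTERFACE

Orientations are given as [roll, pitch, yaw] about the fixed x, y, z axes, in that order (R = Rz(yaw) Ry(pitch) Rx(roll)).
In Python, from plant import bot, vision gives the robot as it stands. The module is installed in compiled form; this text tells all that it offers.
- The arm moves only by the shell command python3 -m crank 'ROWS'. ROWS is a JSON list of rows, 1 to 5 of them, each of 5 numbers: the finger opening in mm, then dx, dy, dz in mm, then a turn about the tool's z in rad; each row is the pose to reach, as a shift and turn from the pose commanded when the command began, along the tool's axes at that moment; what a row does not reach only later rows make up. A row lasts 1/8 s, in which the tool goes at most 62.5 mm and 0.188 rad, less where a joint would pass 70% of its speed; a pose out of reach is approached as far as the arm can. The fingers move at their own pace and stop on an object; the grip force is fixed at half the most. Time passes only in rows, so rows that do not move let the fingers close. It prints the time, the measured TCP pose, the force, the opening and the grip force at its end.
- bot.get_obs(): the state, without advancing time (a new reading comes with each control period).
- vision.capture(name): name is "scene" or "side" or "wrist"; returns a dict with "color" (420x560x3 uint8, red, green, blue), "K" (3x3 intrinsics, pixels), "R" (3x3) and "t" (3): a world point X has camera coordinates R X + t. Camera axes: x right, y down, z forward; pixel columns grow to the right and rows downward; lengths in mm; the calibration is good to about 2 mm. A picture is of the moment at which its call begins. There is no depth.
- bot.close_job(): hands the job in; it is judged then, once.
The state is a dict: "time": time; "joint_positions": joint angles; "dq": joint speeds; "tau": joint torques, N m; "tool_pos": TCP position; "tcp_rot": TCP orientation; "contact_force": force on the tool from outside, world axes, zero at the start; "moment": the same for the moment, N m; "grip_width": finger opening in mm; "finger_force": force on a finger pad.
Only numpy, scipy, OpenCV 4.12 (cv2) and the standard library are available. Lean on these libraries where they do the work, as an engineer would, in place of code of your own. Each camera call takes 0.05 s, during which the arm holds its last target. There are 200 camera calls.

TASK

The cell-culture class is over: lay every culture flask flat on the floor of the steel autoclave tray and every slide mailer flat on the floor of the low white tray, the same way up as they lie now and never one on top of another, and leave the other glassware where it stands. Tally the flasks on the bench counter, which starts at zero: one stroke per flask, swinging its lever all the way to the stop and letting it spring back, so that the dial ends exactly on the number of flasks.

Things in the scene. Friction and masses are not known exactly. Their poses are not given: they have to be found in the camera images.
- flask_1: culture flask: flat clear 25 cm2 plastic flask lying on its broad side, 98 long x 50 wide x 25 mm high overall, pale screw cap. Origin: underside, mid-length and mid-width; x along the length towards the cap, z up as it lies. The straight-sided body to grip (across its 50 mm width) spans x -49..+13 mm, the shoulder to +27, the cap (25 mm diameter) +28..+49. 30 to 65 g
- flask_2: culture flask, possibly absent: flat clear 25 cm2 plastic flask lying on its broad side, 98 long x 50 wide x 25 mm high overall, pale screw cap. Origin: underside, mid-length and mid-width; x along the length towards the cap, z up as it lies. The straight-sided body to grip (across its 50 mm width) spans x -49..+13 mm, the shoulder to +27, the cap (25 mm diameter) +28..+49. 30 to 65 g
- flask_3: culture flask, possibly absent: flat clear 25 cm2 plastic flask lying on its broad side, 98 long x 50 wide x 25 mm high overall, pale screw cap. Origin: underside, mid-length and mid-width; x along the length towards the cap, z up as it lies. The straight-sided body to grip (across its 50 mm width) spans x -49..+13 mm, the shoulder to +27, the cap (25 mm diameter) +28..+49. 30 to 65 g
- flask_4: culture flask, possibly absent: flat clear 25 cm2 plastic flask lying on its broad side, 98 long x 50 wide x 25 mm high overall, pale screw cap. Origin: underside, mid-length and mid-width; x along the length towards the cap, z up as it lies. The straight-sided body to grip (across its 50 mm width) spans x -49..+13 mm, the shoulder to +27, the cap (25 mm diameter) +28..+49. 30 to 65 g
- mailer_1: slide mailer: plain rectangular pale plastic box for microscope slides, 84 long (x) x 30 wide (y) x 20 mm high, snap lid at the +x end. Origin: centre of its underside, z up. 40 to 85 g
- mailer_2: slide mailer: plain rectangular pale plastic box for microscope slides, 84 long (x) x 30 wide (y) x 20 mm high, snap lid at the +x end. Origin: centre of its underside, z up. 40 to 85 g
- mailer_3: slide mailer: plain rectangular pale plastic box for microscope slides, 84 long (x) x 30 wide (y) x 20 mm high, snap lid at the +x end. Origin: centre of its underside, z up. 40 to 85 g
- flask_tray: stainless steel autoclave tray for the flasks, fixed to the bench: 240 (x) x 200 (y) x 55 mm high outside, walls and floor 4 mm, a loop handle standing 22 mm out of each short (x) end at 45 mm height. Origin: centre of its underside. Left or right on the bench
- mailer_tray: low white plastic tray for the mailers, fixed: 230 (x) x 190 (y) x 35 mm high outside (lip to 246 x 202), walls and floor 4 mm. Origin: centre of its underside. On the other side of the bench
- counter: bench tally counter, screwed down: round grey housing 84 mm in diameter on a 94 mm foot, 72 mm high, a covered dial on top with ten unmarked graduations and a black pointer, the lever out of its side. Origin: centre of the foot on the bench; the broad zero graduation is towards its -x
- counter_axis (a point): point on the vertical axis of lever and dial, 92 mm above the bench (the height of the knob's top)
- lever_knob (a point): centre of the top of the lever's knob: upright black cylinder 16 mm in diameter, free from z = 51 to 92 mm, at the end of a flat steel arm (z 45 to 51 mm), 88 mm from the counter's axis; it moves with the lever
- counter_lever (a joint): angle of the sprung advance lever, rad: 0 at rest, 0.96 at its stop. It grows clockwise seen from above, about the vertical axis: at rest the knob is at the counter's +y side and 43 degrees towards its -x (the robot), at the stop still at +y and 12 degrees past it to +x. Spring 1.7 N at the knob at rest, 4.4 N at the stop; let go, it swings home in about half a second
- counter_dial (a joint): reading of the dial, rad: 0 at the start, each full stroke of the lever turns the pointer clockwise by one graduation (0.628). A ratchet drives it on the way to the stop only, over the last 0.63 rad of the lever; a half stroke leaves it between graduations until the stroke is completed. It cannot be turned back
- petri_dish: bystander: loose covered glass Petri dish, 92 mm in diameter, 16 high, among the labware; origin under its centre
- beaker: bystander: loose glass beaker, 52 mm in diameter, 70 high, on the counter's left; origin under its centre
- stain_jar: bystander: loose square glass staining jar with lid, 55 x 65 x 76 mm, on the counter's right; origin under its centre
There are look-alikes about, which are no part of the job. Leave any black or purple look-alike of the mailer_3 alone.

How it is judged:
By the outcome, as a careful person would: the job done as asked, in the order asked, and still so for the second after the job is handed in, with the robot touching nothing.
Of flask_2, flask_3, flask_4 only 1 to 3 are there at a start; the rules pass over those that are not, and their reading is None.
At some moment in a run one of flask_1, flask_2, flask_3, flask_4, mailer_1, mailer_2, mailer_3 may be knocked a few centimetres aside while the robot is not near it.
It also fails if it takes over 210 s, if anything falls off the work surface, if the arm or the gripper's body presses on something with over 40 N, if the wrist force passes 120 N, or if a joint passes its speed limit or range.

## Working session

There is one attempt and no reset: what is moved stays moved. The work goes in short steps, Python scripts to look and compute and a shell command to move; the robot and the scene stay as the last step left them, time stands still between calls to the robot, and variables do not carry over. Pictures are saved under pics/ and viewed, at most 14 in all, crops included, and the job is handed in when it is done.

```bash
mkdir -p pics; cat > h.py <<'E'
import numpy as np, cv2, pickle
from plant import bot, vision
def snap(n, f):
    c=vision.capture(n); cv2.imwrite(f'pics/{f}.png', c['color'][:,:,::-1]); pickle.dump(c,open(f'pics/{f}.pkl','wb')); return c
def load(f): return pickle.load(open(f'pics/{f}.pkl','rb'))
def toplane(c,u,v,z):
    d=c['R'].T@np.linalg.inv(c['K'])@np.array([u,v,1.]); o=-c['R'].T@c['t']
    return o+d*(z-o[2])/d[2]
def proj(c,X):
    p=c['K']@(c['R']@np.array(X,float)+c['t']); return p[:2]/p[2]
def tri(c1,p1,c2,p2):
    P=[c['K']@np.c_[c['R'],c['t']] for c in(c1,c2)]
    X=cv2.triangulatePoints(P[0],P[1],np.array(p1,float).reshape(2,1),np.array(p2,float).reshape(2,1)); return (X[:3]/X[3]).ravel()
E
python3 - <<'E'
from h import *
for n in('scene','side','wrist'):
    c=snap(n,n+'0'); print(n,(-c['R'].T@c['t']).round(),c['K'][0,0])
o=bot.get_obs(); print(o)
E
```

```text
scene [1336.  292. 1131.] 477.735811287956
side [  54. -705.  719.] 421.23282375328404
wrist [137. 512. 385.] 332.5849810675381
{'time': 0.15, 'joint_positions': array([ 1.03001397e+00,  3.42586526e-01,  1.52477597e+00, -1.84118052e-05,
        1.27539400e+00, -1.46057000e-01]), 'dq': array([-1.03544324e-04, -1.32457290e-03, -4.15102273e-03,  1.03558791e-03,
        6.38654487e-05,  1.08782990e-03]), 'tau': array([ 2.19238827e-03, -4.31472087e+01, -2.44351548e+01,  7.17225415e-02,
        5.37341111e-02, -7.05517641e-05]), 'tool_pos': array([201.85427281, 484.54763349, 404.1996593 ]), 'tcp_rot': array([-3.14043864e+00, -1.51962585e-04,  2.74687258e+00]), 'contact_force': array([-0.24591558,  0.29694023, -0.15125915]), 'moment': array([-0.01066935, -0.00793025, -0.00286243]), 'finger_force': 0.0, 'grip_width': 91.9428017862305}
```

View pics/scene0.png

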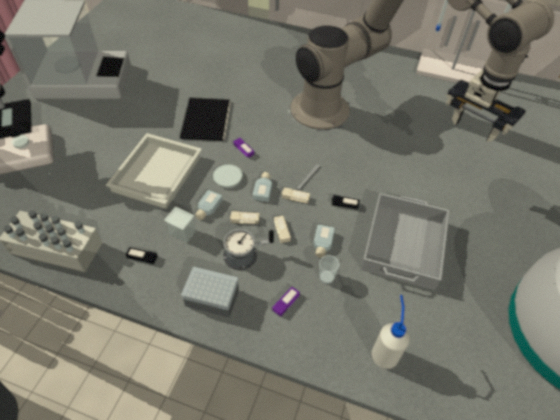

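View pics/side0.png

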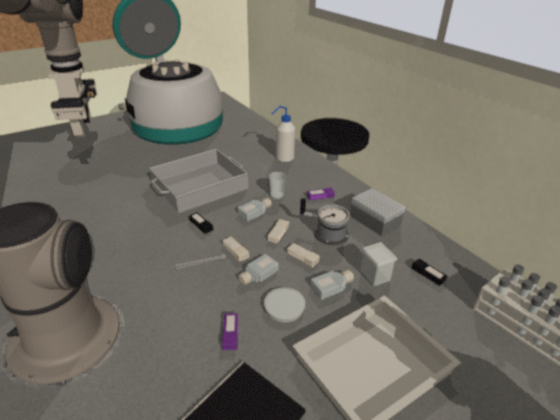

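The scene picture shows three flasks at (209,203), (263,188) and (324,237), and three pale mailers at (296,195), (245,217) and (282,229). The look-alikes are purple at (244,148) and (287,301), and black at (345,202) and (141,255). The counter is at (240,245) with its knob at (270,236). The steel tray is on the robot's left at (407,237) and the white tray on its right at (157,170). The side view shows the same things. I'll check these choices in close crops.

```bash
python3 - <<'E'
from h import *
for f,(a,b,w,h) in(('scene0',(160,130,200,150)),('side0',(175,175,220,165))):
    im=cv2.imread(f'pics/{f}.png')[b:b+h,a:a+w]; cv2.imwrite(f'pics/{f}c.png',cv2.resize(im,(800,600),interpolation=cv2.INTER_CUBIC))
E
```

```text
(no output)
```

View pics/scene0c.png

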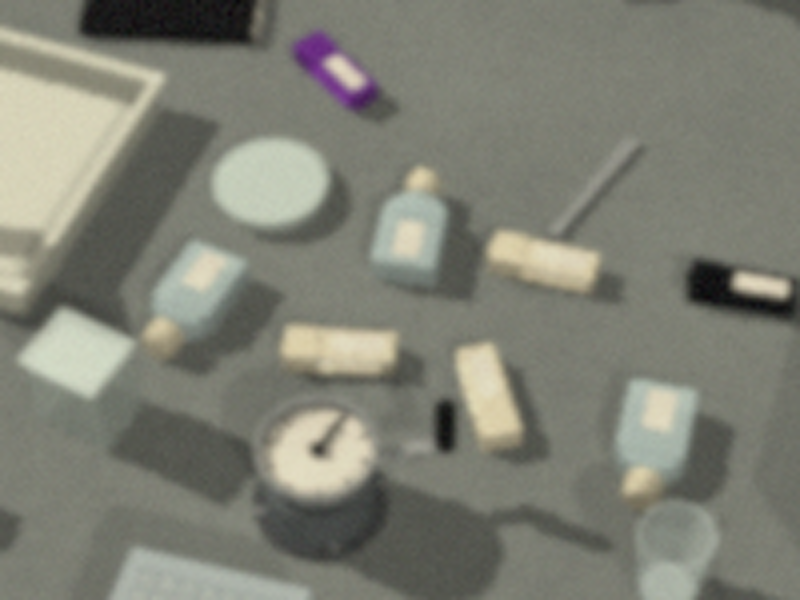

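View pics/side0c.png

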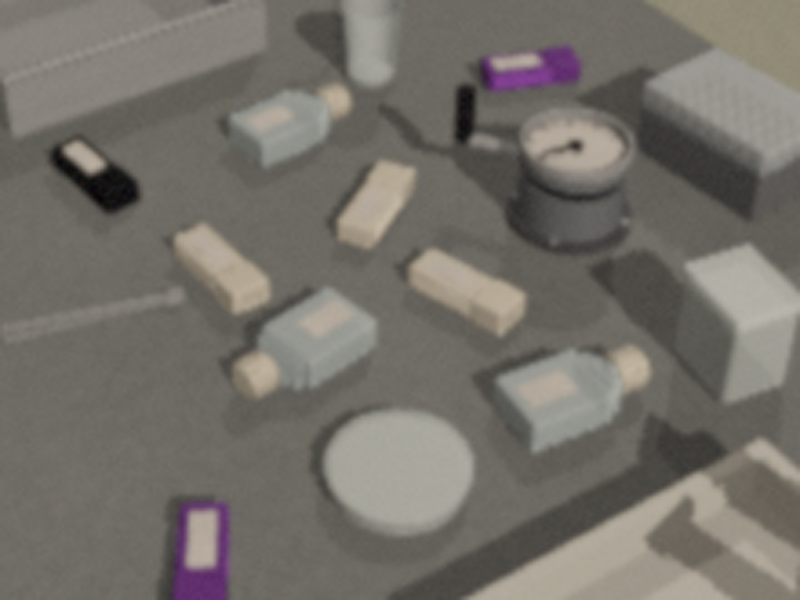

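The crops confirm the choice. In full scene pixels, the flasks (pale blue body, cream cap) are near (209,203), (262,188) and (324,238). The three cream mailers are near (296,195), (245,217) and (282,229). The purple and black boxes are decoys. The knob is at (271,235).

```bash
cat > loc.py <<'E'
from h import *
S,D=load('scene0'),load('side0')
s=lambda u,v:(160+u/4,130+v/4); d=lambda u,v:(175+u/3.636,175+v/3.636)
pairs={'capA':(s(163,335),d(630,366)),'labA':(s(206,270),d(548,387)),
'capB':(s(423,180),d(256,372)),'labB':(s(409,239),d(326,319)),
'capC':(s(643,484),d(334,100)),'labC':(s(660,410),d(270,118)),
'mB corner':(s(493,232),d(268,283)),'mB c2':(s(600,250),d(203,226)),
'mA1':(s(285,330),d(524,293)),'mA2':(s(396,335),d(436,251)),
'mC1':(s(493,344),d(382,161)),
'knob':(s(445,403),d(465,88)),'dial':(s(319,449),d(576,146)),
'petri':(s(272,180),d(399,466)),'jar':(s(78,352),d(742,285)),'beaker':(s(677,532),d(371,0)),
'steel-x-y':((375,197),(182,206)),'st-x+y':((448,208),(150,180)),'st+x+y':((441,278),(213,153)),'st+x-y':((366,258),(246,181))}
for k,(a,b) in pairs.items():
    X=tri(S,a,D,b); print(k,X.round(), (np.abs(proj(S,X)-a).max()+np.abs(proj(D,X)-b).max()).round(1))
for p in((153,137),(201,153),(163,204),(109,183)): print('wS',toplane(S,*p,35).round())
for p in((388,300),(455,357),(294,352)): print('wD',toplane(D,*p,35).round())
E
python3 loc.py
```

```text
capA [ 601. -186.   16.] 0.7
labA [ 538. -179.   24.] 0.1
capB [390. -62.  18.] 0.3
labB [454. -48.  23.] 0.5
capC [601. 181.  17.] 0.3
labC [539. 176.  23.] 0.6
mB corner [433.   7.  27.] 3.6
mB c2 [424.  88.  28.] 4.6
mA1 [ 575. -101.   30.] 1.9
mA2 [551. -26.  27.] 3.7
mC1 [555.  50.  57.] 3.2
knob [634.  47.  92.] 0.8
dial [682. -25.  65.] 0.2
petri [ 427. -175.   12.] 0.1
jar [ 670. -210.   71.] 0.8
beaker [663. 219.  72.] 1.0
steel-x-y [372. 279.  33.] 1.9
st-x+y [342. 487.  30.] 5.9
st+x+y [585. 504.  42.] 0.6
st+x-y [594. 302.  34.] 2.7
wS [ 380. -462.   35.]
wS [ 390. -284.   35.]
wS [ 619. -296.   35.]
wS [ 605. -487.   35.]
wD [ 611. -305.   35.]
wD [ 614. -480.   35.]
wD [ 361. -305.   35.]
```

Triangulated heights agree with the text: flask tops are 23–24, the knob top is 92, the jar 71 and the beaker 72. I'll move to an overview above the work area with the wrist camera.

```bash
cat > go.py <<'E'
# go.py x y z yaw : tool-frame delta (mm, rad) from the present pose
import sys; from h import *
from scipy.spatial.transform import Rotation as Ro
x,y,z,w=map(float,sys.argv[1:5]); o=bot.get_obs()
R=Ro.from_euler('xyz',o['tcp_rot']).as_matrix(); p=R.T@(np.array([x,y,z])-o['tool_pos'])
t=(o['tcp_rot'][2]-w+np.pi/2)%np.pi-np.pi/2
q6=o['joint_positions'][5]
print('d',p.round(1),'turn',round(t,3),'rows',round(np.linalg.norm(p)/62.5,1),round(abs(t)/.188,1),'q6',round(q6,2),'t',o['time'],'yaw',o['tcp_rot'][2].round(3))
E
python3 -c "
from h import *
snap('wrist','wt')"
python3 -m crank '[[92,-222,-170,0,0],[92,-222,-170,0,0],[92,-222,-170,0,0],[92,-222,-170,0,0],[92,-222,-170,0,0]]'
python3 -m crank '[[92,-222,-170,0,0],[92,-222,-170,0,0],[92,-222,-170,0,0],[92,-222,-170,0,0],[92,-222,-170,0,0]]'
python3 -m crank '[[92,0,0,0,0]]'
python3 -c "
from h import *
snap('wrist','w1')
a=cv2.imread('pics/w1.png');b=cv2.imread('pics/wt.png')
cv2.imwrite('pics/w1b.png',cv2.resize(a,(800,600),interpolation=cv2.INTER_CUBIC))"
```

```text
time: 0.82
tool_pos: [342.4, 240.0, 404.8]
tcp_rot: [-3.141, 0.0, 2.744]
contact_force: [-0.1, 0.6, -0.4]
grip_width: 91.9
finger_force: 0.0
time: 1.45
tool_pos: [482.1, -2.8, 404.4]
tcp_rot: [-3.141, 0.0, 2.744]
contact_force: [-0.5, 1.4, -0.4]
grip_width: 92.0
finger_force: 0.0
time: 1.58
tool_pos: [481.6, -1.7, 404.2]
tcp_rot: [-3.141, -0.001, 2.743]
contact_force: [-0.7, 0.9, -0.3]
grip_width: 92.2
finger_force: 0.0
```

View pics/w1b.png

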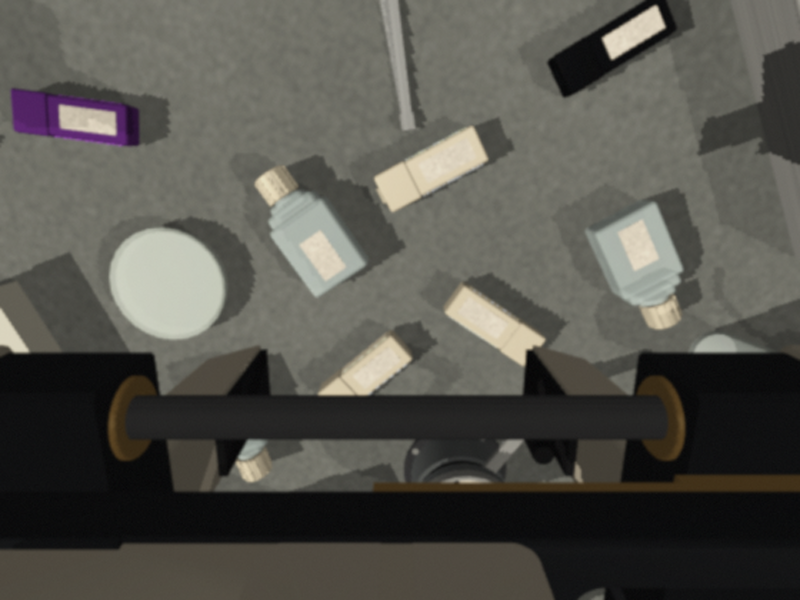

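View pics/wt.png

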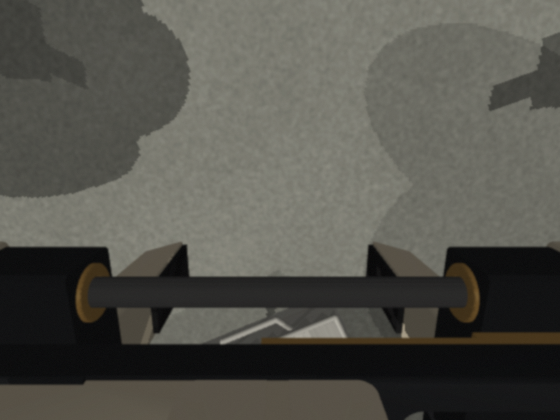

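The wrist view (800-wide copy) shows flask B at (315,240), flask C at (637,255), mailer B at (432,168), mailer C at (495,322) and mailer A at (372,365), partly hidden. Flask A is behind the gripper. The second picture only shows an edge of the steel tray.

```bash
python3 - <<'E'
from h import *
c=load('w1'); S,D=load('scene0'),load('side0')
g=lambda p,z:toplane(c,p[0]*.7,p[1]*.7,z)[:2]
def rep(n,ctr,dirv): print(n,ctr.round(1),'yaw',np.arctan2(dirv[1],dirv[0]).round(3))
# mailers: lid (plain) end is +x; corners lidL.. a,b = lid end ; c2,d = far end
B=[g(p,20) for p in((375,180),(392,211),(488,155),(472,127))]
rep('mB',np.mean(B,0),(B[0]+B[1]-B[2]-B[3])); print(np.linalg.norm(B[0]-B[3]),np.linalg.norm(B[0]-B[1]))
C=[g(p,20) for p in((545,335),(527,361),(444,312),(462,283))]
rep('mC',np.mean(C,0),(C[0]+C[1]-C[2]-C[3])); print(np.linalg.norm(C[0]-C[3]),np.linalg.norm(C[2]-C[3]))
e=[g(p,20) for p in((388,333),(412,362))]; l=g((320,392),20); dd=(l-e[0]); print('mA end',e, 'w',np.linalg.norm(e[0]-e[1]))
n=e[1]-e[0]; n/=np.linalg.norm(n); q=np.array([n[1],-n[0]]); q*=np.sign(q@dd); rep('mA',(e[0]+e[1])/2+42*q,q)
for nm,(a,b,cap) in {'fB':((365,263),(318,297),(270,178)),'fC':((587,230),(654,203),(667,322))}.items():
    a,b=g(a,25),g(b,25); k=g(cap,12); m=(a+b)/2; u=k-m; print('len',np.linalg.norm(u),'w',np.linalg.norm(a-b)); u/=np.linalg.norm(u); rep(nm,m+49*u,u); print(np.arctan2(*(a-b)[::-1]))
# heights by two views: wrist + scene
s=lambda u,v:(160+u/4,130+v/4)
for nm,pw,ps in(('labB',(322,255),(409,239)),('labC',(638,245),(660,410)),('mBlab',(450,157),(562,258)),('mCc',(495,322),(489,391))):
    print(nm,tri(c,(pw[0]*.7,pw[1]*.7),S,s(*ps)).round())
# flask A from scene and side crops
g2=lambda u,v,z:toplane(S,*s(u,v),z)[:2]
a,b=g2(193,243,25),g2(246,262,25); k=np.array([601,-186.]);m=(a+b)/2;u=k-m;print('fA',m,np.linalg.norm(a-b),np.linalg.norm(u));u/=np.linalg.norm(u);rep('fA',m+49*u,u)
E
```

```text
mB [426.2  50.7] yaw -1.465
79.98572793670664 26.05956571909152
mC [558.  54.] yaw 0.62
81.59216258237102 27.467557921450013
mA end [array([532.16591765, -29.00595015]), array([563.13237196, -20.62295735])] w 32.08108259261779
mA [558.6 -65.4] yaw -1.306
len 93.45562684855257 w 46.10822571708319
fB [428.7 -55. ] yaw -2.931
1.8006797024774308
len 103.26026092297329 w 51.83412249368403
fC [561.5 176.7] yaw 0.168
-1.5713367669079723
labB [453. -50.  21.]
labC [540. 176.  23.]
mBlab [424.  66.  16.]
mCc [560.  54.  12.]
fA [ 519.79359443 -176.57029536] 45.08970215166093 81.75206196759946
fA [ 568.5 -182.2] yaw -0.116
```

Flask heights (21–23) and mailer sizes agree with the text. The poses are consistent too: mailers B (426,51), C (558,54), A (559,-65), and flasks B (429,-55), C (563,178), A (562,-182). I'll start with flask B, gripping at (452,-50) with yaw 0.2.

```bash
python3 go.py 452 -50 190 3.343; python3 go.py 452 -50 182 3.343
```

```text
d [  7.3 -56.9 214.3] turn -0.598 rows 3.5 3.2 q6 -1.33 t 1.625 yaw 2.745
d [  7.3 -56.9 222.3] turn -0.598 rows 3.7 3.2 q6 -1.33 t 1.625 yaw 2.745
```

```bash

python3 -m crank '[[72,7,-57,60,-0.598],[72,7,-57,110,-0.598],[72,7,-57,130,-0.598],[72,7,-57,130,-0.598],[72,7,-57,130,-0.598]]' | tail -5
python3 -m crank '[[72,0,0,50,0],[72,0,0,85,0],[72,0,0,92,0],[72,0,0,92,0],[72,0,0,92,0]]'
python3 -m crank '[[40,0,0,0,0],[40,0,0,0,0],[40,0,0,0,0],[40,0,0,0,0]]'
python3 -m crank '[[40,0,0,-40,0],[40,0,0,-100,0],[40,0,0,-130,0],[40,0,0,-130,0]]'
python3 go.py 330 300 313 3.3
```

```text
tool_pos: [453.0, -49.1, 275.9]
tcp_rot: [-3.141, 0.002, -2.94]
contact_force: [-0.4, -0.8, 0.6]
grip_width: 71.6
finger_force: 0.0
time: 2.88
tool_pos: [453.3, -49.9, 184.3]
tcp_rot: [-3.14, 0.003, -2.939]
contact_force: [-0.0, -0.2, 0.9]
grip_width: 71.9
finger_force: 0.0
time: 3.38
tool_pos: [452.7, -49.9, 183.1]
tcp_rot: [-3.141, 0.001, -2.938]
contact_force: [-0.8, -0.4, 5.1]
grip_width: 49.9
finger_force: 30.0
time: 3.88
tool_pos: [453.0, -50.0, 314.6]
tcp_rot: [-3.139, 0.004, -2.938]
contact_force: [-0.8, -0.2, -1.2]
grip_width: 49.6
finger_force: 30.0
d [ 49.9 367.7   0.6] turn 0.045 rows 5.9 0.2 q6 -2.05 t 3.875 yaw -2.938
```

Flask B is gripped (49.9 mm). Next I'll refine the tray poses from one composite of the first scene and side pictures.

```bash
python3 - <<'E'
from h import *
def cr(f,a,b): return cv2.resize(cv2.imread(f'pics/{f}.png')[b:b+100,a:a+133],(400,300),interpolation=cv2.INTER_CUBIC)
i=np.vstack([np.hstack([cr('scene0',345,190),cr('side0',135,130)]),np.hstack([cr('scene0',90,120),cr('side0',285,290) ])])
cv2.imwrite('pics/trays.png',i)
E
```

```text
(no output)
```

View pics/trays.png

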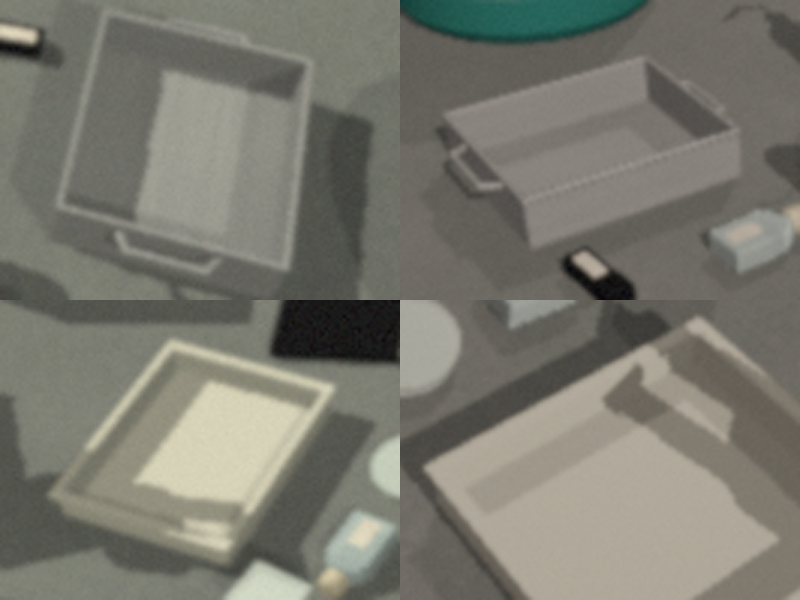

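The composite shows clear rim corners. The steel tray's are (105,12), (312,63), (290,267) and (62,207) in its scene crop, and the white tray's are (172,342), (333,387), (235,560) and (52,492).

```bash
python3 - <<'E'
from h import *
from scipy.optimize import least_squares
S,D=load('scene0'),load('side0')
cS=lambda P,a,b:[(a+u/3.008,b+v/3) for u,v in P]
st=[(-1,-1),(-1,1),(1,1),(1,-1)]
s1=cS([(105,12),(312,63),(290,267),(62,207)],345,190); d1=cS([(125,198),(45,115),(245,58),(338,130)],135,130)
s2=cS([(172,42),(333,87),(235,260),(52,192)],90,120); d2=cS([(27,167),(298,20)],285,290)
def fit(L,W,ob,g):
    def f(p):
        c,s=np.cos(p[3]),np.sin(p[3]); r=[]
        for cam,(i,j),px in ob: 
            a,b=i*L/2,j*W/2; r+=list(proj(cam,(p[0]+c*a-s*b,p[1]+s*a+c*b,p[2]))-px)
        return r
    k=least_squares(f,g); print(k.x.round(3),'rms px',np.sqrt(np.mean(k.fun**2)).round(2))
fit(240,200,[(S,k,p) for k,p in zip(st,s1)]+[(D,k,p) for k,p in zip(st,d1)],[470,390,55,0])
fit(246,202,[(S,k,p) for k,p in zip(st,s2)]+[(D,k,p) for k,p in zip([(-1,1),(1,1)],d2)],[498,-382,35,0])
E
```

```text
[4.83246e+02 3.97874e+02 5.45270e+01 4.60000e-02] rms px 0.51
[ 4.92627e+02 -3.90244e+02  2.99240e+01  2.00000e-03] rms px 1.21
```

Both fits agree with the stated heights. The steel tray is at (483,398) with yaw 0.046 and the white tray at (493,-390) with yaw 0. Flask B goes to tray slot (-55,-42).

```bash
python3 go.py 454 354.6 264 -3.095
```

```text
d [-82.4 396.2  50.1] turn 0.157 rows 6.5 0.8 q6 -2.05 t 3.875 yaw -2.938
```

```bash

python3 -m crank '[[40,-41,198,0,0],[40,-41,198,0,0],[40,-41,198,0,0],[40,-41,198,0,0]]' | tail -6
python3 -m crank '[[40,-41,198,0,0.157],[40,-41,198,20,0.157],[40,-41,198,50,0.157],[40,-41,198,50,0.157],[40,-41,198,50,0.157]]' 
python3 go.py 454 354.6 188 -3.095
```

```text
time: 4.38
tool_pos: [451.9, 155.1, 311.0]
tcp_rot: [3.141, -0.003, -2.934]
contact_force: [-0.2, -1.2, -0.8]
grip_width: 49.9
finger_force: 30.0
time: 5.0
tool_pos: [452.5, 354.8, 259.9]
tcp_rot: [-3.139, -0.004, -3.093]
contact_force: [-0.4, 0.7, -0.4]
grip_width: 50.0
finger_force: 30.0
d [-1.8 -0.1 71.9] turn 0.002 rows 1.2 0.0 q6 -1.09 t 5.0 yaw -3.093
```

```bash

python3 -m crank '[[40,-2,0,40,0],[40,-2,0,60,0],[40,-2,0,72,0],[40,-2,0,74,0],[40,-2,0,74,0]]' 
python3 -m crank '[[60,0,0,0,0],[60,0,0,0,0],[60,0,0,-30,0],[60,0,0,-90,0],[60,0,0,-110,0]]' 
python3 go.py 545 176.6 265 3.2216
```

```text
time: 5.62
tool_pos: [455.4, 354.3, 189.5]
tcp_rot: [3.141, 0.001, -3.096]
contact_force: [0.2, 0.1, -1.2]
grip_width: 49.8
finger_force: 30.0
time: 6.25
tool_pos: [455.5, 355.1, 302.8]
tcp_rot: [3.138, 0.006, -3.095]
contact_force: [0.1, -0.3, -0.2]
grip_width: 60.0
finger_force: 0.0
d [ -80.9 -182.6   37.7] turn -0.034 rows 3.3 0.2 q6 -1.09 t 6.25 yaw -3.095
```

```bash
cat > chk.py <<'E'
from h import *
O={'fA':(562,-182,20),'fB':(430,-55,20),'fC':(563,178,20),'mA':(558,-65,18),'mB':(426,51,18),'mC':(558,54,18),'petri':(427,-175,14),'jar':(670,-210,70),'beaker':(663,219,60),'knob':(634,47,80)}
r={}
for n in('scene','side'):
    c=vision.capture(n); b=load(n+'0')
    for k,X in O.items():
        u,v=proj(c,X).astype(int); e=np.abs(c['color'][v-12:v+13,u-12:u+13].astype(float)-b['color'][v-12:v+13,u-12:u+13]).mean(); r.setdefault(k,[]).append(round(e,1))
print(r)
E
python3 chk.py; python3 go.py 545 176.6 265 3.2216
```

```text
{'fA': [np.float64(3.5), np.float64(3.2)], 'fB': [np.float64(33.7), np.float64(35.4)], 'fC': [np.float64(3.4), np.float64(3.2)], 'mA': [np.float64(3.5), np.float64(3.1)], 'mB': [np.float64(3.5), np.float64(3.1)], 'mC': [np.float64(3.3), np.float64(3.1)], 'petri': [np.float64(3.8), np.float64(3.5)], 'jar': [np.float64(3.6), np.float64(3.3)], 'beaker': [np.float64(3.1), np.float64(3.0)], 'knob': [np.float64(3.0), np.float64(2.9)]}
d [ -81.  -182.5   36.8] turn -0.034 rows 3.2 0.2 q6 -1.09 t 6.35 yaw -3.095
```

Nothing else has moved. Next is flask C.

```bash

python3 -m crank '[[72,-81,-182.5,0,-0.034],[72,-81,-182.5,0,-0.034],[72,-81,-182.5,10,-0.034],[72,-81,-182.5,37,-0.034],[72,-81,-182.5,37,-0.034]]' | head -3
python3 -m crank '[[72,0,0,45,0],[72,0,0,75,0],[72,0,0,82,0],[72,0,0,82,0],[72,0,0,82,0]]'
python3 -m crank '[[40,0,0,0,0],[40,0,0,0,0],[40,0,0,0,0],[40,0,0,0,0]]'
python3 -m crank '[[40,0,0,-40,0],[40,0,0,-100,0],[40,0,0,-130,0],[40,0,0,-130,0]]'
python3 chk.py; python3 go.py 518 400 260 -3.095
```

```text
time: 6.98
tool_pos: [543.7, 174.7, 258.7]
tcp_rot: [-3.141, -0.007, -3.064]
time: 7.6
tool_pos: [544.8, 176.5, 181.2]
tcp_rot: [3.141, 0.003, -3.061]
contact_force: [0.5, 0.2, 1.1]
grip_width: 71.8
finger_force: 0.0
time: 8.1
tool_pos: [544.4, 176.0, 180.1]
tcp_rot: [3.142, 0.0, -3.061]
contact_force: [-1.0, 0.2, 3.3]
grip_width: 49.9
finger_force: 29.9
time: 8.6
tool_pos: [544.8, 176.1, 312.2]
tcp_rot: [3.141, 0.005, -3.061]
contact_force: [-0.4, 0.4, -1.5]
grip_width: 49.6
finger_force: 29.9
{'fA': [np.float64(3.0), np.float64(4.6)], 'fB': [np.float64(35.7), np.float64(34.5)], 'fC': [np.float64(40.4), np.float64(26.5)], 'mA': [np.float64(2.9), np.float64(4.5)], 'mB': [np.float64(38.7), np.float64(5.9)], 'mC': [np.float64(3.0), np.float64(4.5)], 'petri': [np.float64(3.3), np.float64(5.0)], 'jar': [np.float64(3.2), np.float64(4.7)], 'beaker': [np.float64(6.9), np.float64(5.4)], 'knob': [np.float64(2.8), np.float64(3.9)]}
d [  7.9 225.4  48.8] turn 0.034 rows 3.7 0.2 q6 -1.47 t 8.7 yaw -3.061
```

```bash

python3 -m crank '[[40,6,225,0,0.034],[40,6,225,0,0.034],[40,6,225,10,0.034],[40,6,225,49,0.034],[40,6,225,49,0.034]]' | head -3
python3 -m crank '[[40,0,0,40,0],[40,0,0,65,0],[40,0,0,74,0],[40,0,0,76,0],[40,0,0,76,0]]' 
python3 -m crank '[[60,0,0,0,0],[60,0,0,0,0],[60,0,0,-30,0],[60,0,0,-90,0],[60,0,0,-120,0]]' 
python3 go.py 545 -180 265 3.0316; python3 chk.py
```

```text
time: 9.32
tool_pos: [517.8, 401.7, 253.9]
tcp_rot: [-3.137, -0.01, -3.092]
time: 9.95
tool_pos: [520.8, 399.7, 185.8]
tcp_rot: [3.141, 0.002, -3.096]
contact_force: [-0.4, 0.1, -0.4]
grip_width: 49.9
finger_force: 29.9
time: 10.58
tool_pos: [520.6, 400.1, 308.7]
tcp_rot: [3.139, 0.005, -3.095]
contact_force: [0.6, 0.3, 0.1]
grip_width: 59.6
finger_force: 0.0
d [   2.8 -580.8   42.2] turn 0.156 rows 9.3 0.8 q6 -1.08 t 10.575 yaw -3.095
{'fA': [np.float64(4.6), np.float64(3.6)], 'fB': [np.float64(33.4), np.float64(35.2)], 'fC': [np.float64(40.2), np.float64(26.8)], 'mA': [np.float64(4.6), np.float64(3.5)], 'mB': [np.float64(4.5), np.float64(3.5)], 'mC': [np.float64(4.4), np.float64(3.5)], 'petri': [np.float64(5.4), np.float64(3.9)], 'jar': [np.float64(4.8), np.float64(3.7)], 'beaker': [np.float64(8.3), np.float64(3.2)], 'knob': [np.float64(4.1), np.float64(3.1)]}
```

```bash

python3 -m crank '[[72,1,-290,0,0],[72,1,-290,0,0],[72,1,-290,0,0],[72,1,-290,0,0],[72,1,-290,0,0]]' | head -2
python3 -m crank '[[72,2,-291,0,0.156],[72,2,-291,0,0.156],[72,2,-291,0,0.156],[72,2,-291,20,0.156],[72,2,-291,42,0.156]]' | head -3
python3 -m crank '[[72,0,0,0,0]]' | head -3
python3 go.py 545 -180 182 3.0316
```

```text
time: 11.3
tool_pos: [532.3, 107.5, 303.9]
time: 11.92
tool_pos: [544.1, -183.5, 262.7]
tcp_rot: [-3.141, 0.003, 3.03]
time: 12.05
tool_pos: [543.0, -183.2, 259.5]
tcp_rot: [3.14, -0.005, 3.027]
d [-2.   3.3 77.5] turn -0.004 rows 1.2 0.0 q6 -1.92 t 12.05 yaw 3.027
```

```bash

python3 -m crank '[[72,-2,3,45,0],[72,-2,3,70,0],[72,-2,3,78,0],[72,-2,3,78,0],[72,-2,3,78,0]]'
python3 -m crank '[[40,0,0,0,0],[40,0,0,0,0],[40,0,0,0,0],[40,0,0,0,0]]'
python3 -m crank '[[40,0,0,-40,0],[40,0,0,-100,0],[40,0,0,-130,0],[40,0,0,-130,0]]'
python3 chk.py; python3 go.py 444.5 437 262 -3.095
```

```text
time: 12.68
tool_pos: [547.0, -177.8, 186.0]
tcp_rot: [-3.141, 0.002, 3.032]
contact_force: [0.1, -0.9, 0.1]
grip_width: 72.3
finger_force: 0.0
time: 13.18
tool_pos: [546.6, -178.0, 185.1]
tcp_rot: [-3.141, 0.001, 3.032]
contact_force: [-0.4, -1.0, 3.3]
grip_width: 49.6
finger_force: 30.0
time: 13.68
tool_pos: [546.9, -178.1, 317.2]
tcp_rot: [-3.14, 0.005, 3.032]
contact_force: [0.1, -0.2, -0.9]
grip_width: 49.9
finger_force: 30.0
{'fA': [np.float64(35.0), np.float64(32.8)], 'fB': [np.float64(33.4), np.float64(32.4)], 'fC': [np.float64(54.3), np.float64(49.8)], 'mA': [np.float64(9.3), np.float64(12.9)], 'mB': [np.float64(4.5), np.float64(7.9)], 'mC': [np.float64(31.8), np.float64(28.3)], 'petri': [np.float64(42.9), np.float64(8.9)], 'jar': [np.float64(4.9), np.float64(8.3)], 'beaker': [np.float64(8.7), np.float64(7.5)], 'knob': [np.float64(30.8), np.float64(26.0)]}
d [168.3 599.9  52.4] turn -0.156 rows 10.0 0.8 q6 -1.91 t 13.775 yaw 3.032
```

```bash
python3 go.py 415 437 262 -3.095
python3 -m crank '[[40,98,295,0,0],[40,98,295,0,0],[40,98,295,0,0],[40,98,295,0,0],[40,98,295,0,0]]' | head -3
python3 -m crank '[[40,0,0,0,0]]' | head -2
python3 go.py 415 437 262 -3.095
```

```text
d [197.7 596.7  52.4] turn -0.156 rows 10.1 0.8 q6 -1.91 t 13.775 yaw 3.032
time: 14.4
tool_pos: [480.3, 127.8, 312.8]
tcp_rot: [-3.141, -0.003, 3.032]
time: 14.52
tool_pos: [479.7, 129.4, 312.9]
d [ 96.1 299.2  51.3] turn -0.15 rows 5.1 0.8 q6 -1.36 t 14.525 yaw 3.038
```

```bash

python3 -m crank '[[40,96,299,0,-0.15],[40,96,299,0,-0.15],[40,96,299,0,-0.15],[40,96,299,0,-0.15],[40,96,299,0,-0.15]]' | head -3
python3 -m crank '[[40,0,0,40,0],[40,0,0,50,0]]' | head -2
python3 go.py 415 437 191 -3.095
```

```text
time: 15.15
tool_pos: [419.3, 433.0, 313.0]
tcp_rot: [-3.14, -0.002, -3.103]
time: 15.4
tool_pos: [418.7, 431.2, 260.6]
d [ 3.   6.3 69.6] turn -0.006 rows 1.1 0.0 q6 -0.94 t 15.4 yaw -3.101
```

```bash

python3 -m crank '[[40,3,6,30,0],[40,3,6,55,0],[40,3,6,68,0],[40,3,6,71,0],[40,3,6,71,0]]'
python3 -m crank '[[60,0,0,0,0],[60,0,0,0,0],[60,0,0,-30,0],[60,0,0,-90,0],[60,0,0,-130,0]]' 
python3 chk.py
python3 -c "
from h import *
c=snap('scene','s2')
cv2.imwrite('pics/s2c.png',cv2.resize(cv2.imread('pics/s2.png')[120:300,140:460],(800,450),interpolation=cv2.INTER_CUBIC))"
```

```text
time: 16.02
tool_pos: [416.4, 437.9, 194.4]
tcp_rot: [3.141, 0.001, -3.102]
contact_force: [0.1, 0.3, -1.1]
grip_width: 49.9
finger_force: 30.0
time: 16.65
tool_pos: [415.9, 438.3, 326.9]
tcp_rot: [3.14, 0.003, -3.101]
contact_force: [1.0, 0.1, -0.5]
grip_width: 60.1
finger_force: 0.0
{'fA': [np.float64(35.6), np.float64(35.6)], 'fB': [np.float64(33.7), np.float64(35.8)], 'fC': [np.float64(40.9), np.float64(27.0)], 'mA': [np.float64(2.8), np.float64(2.4)], 'mB': [np.float64(2.7), np.float64(2.5)], 'mC': [np.float64(2.8), np.float64(2.5)], 'petri': [np.float64(3.0), np.float64(2.7)], 'jar': [np.float64(2.9), np.float64(2.6)], 'beaker': [np.float64(6.7), np.float64(2.3)], 'knob': [np.float64(2.7), np.float64(2.4)]}
```

View pics/s2c.png

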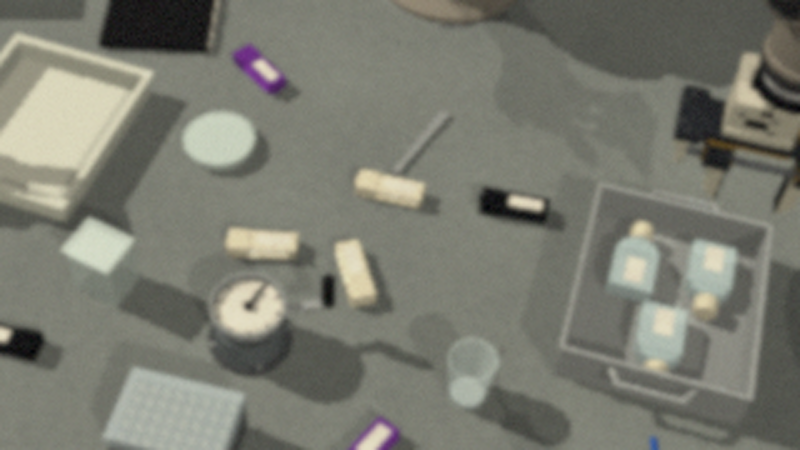

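All three flasks lie flat and separate in the steel tray, at about (634,260), (710,270) and (662,330), and nothing else has shifted. Next are the mailers, starting with B.

```bash
python3 go.py 426 51 265 1.677
python3 go.py 440 200 320 2.35
```

```text
d [   5.9 -387.7   60.3] turn 1.505 rows 6.3 8.0 q6 -0.93 t 16.8 yaw -3.101
d [ -14.3 -239.2    5.9] turn 0.832 rows 3.8 4.4 q6 -0.93 t 16.8 yaw -3.101
```

```bash

python3 -m crank '[[52,-14,-239,6,0.832],[52,-14,-239,6,0.832],[52,-14,-239,6,0.832],[52,-14,-239,6,0.832],[52,-14,-239,6,0.832]]' | head -3
python3 go.py 426 51 265 1.677
```

```text
time: 17.42
tool_pos: [439.3, 196.7, 316.5]
tcp_rot: [-3.139, -0.001, 2.341]
d [ -95.4 -110.9   51.7] turn 0.664 rows 2.5 3.5 q6 -0.51 t 17.425 yaw 2.341
```

```bash

python3 -m crank '[[52,-95,-111,0,0.664],[52,-95,-111,20,0.664],[52,-95,-111,50,0.664],[52,-95,-111,50,0.664],[52,-95,-111,50,0.664]]' | head -3
python3 go.py 426 51 182.5 1.677
```

```text
time: 18.05
tool_pos: [426.7, 54.0, 266.7]
tcp_rot: [-3.139, -0.001, 1.686]
d [-2.9 -0.8 84.2] turn 0.009 rows 1.3 0.0 q6 -0.17 t 18.05 yaw 1.686
```

```bash

python3 -m crank '[[52,-3,-1,45,0.009],[52,-3,-1,70,0.009],[52,-3,-1,83,0.009],[52,-3,-1,83,0.009],[52,-3,-1,83,0.009]]'
python3 -m crank '[[20,0,0,0,0],[20,0,0,0,0],[20,0,0,0,0],[20,0,0,0,0]]'
python3 -m crank '[[20,0,0,-40,0],[20,0,0,-80,0],[20,0,0,-80,0]]'
python3 go.py 433 -430 264 1.5708
```

```text
time: 18.68
tool_pos: [426.9, 51.3, 185.4]
tcp_rot: [3.14, 0.0, 1.678]
contact_force: [0.3, 0.8, 0.2]
grip_width: 51.9
finger_force: 0.0
time: 19.18
tool_pos: [426.6, 51.2, 185.1]
tcp_rot: [3.141, 0.0, 1.677]
contact_force: [-0.7, -0.0, 6.7]
grip_width: 29.5
finger_force: 30.0
time: 19.55
tool_pos: [427.3, 51.2, 266.9]
tcp_rot: [3.136, 0.001, 1.677]
contact_force: [0.1, -0.5, -0.6]
grip_width: 30.0
finger_force: 30.0
d [-479.1  -45.3    3.1] turn 0.106 rows 7.7 0.6 q6 -0.17 t 19.55 yaw 1.677
```

```bash

python3 -m crank '[[20,-240,-22,0,0],[20,-240,-22,0,0],[20,-240,-22,0,0],[20,-240,-22,0,0]]' | head -2
python3 -m crank '[[20,-239,-23,0,0.106],[20,-239,-23,0,0.106],[20,-239,-23,0,0.106],[20,-239,-23,0,0.106],[20,-239,-23,0,0.106]]' | head -3
python3 go.py 433 -430 190 1.5708
```

```text
time: 20.05
tool_pos: [429.5, -191.9, 263.5]
time: 20.68
tool_pos: [431.4, -433.1, 262.5]
tcp_rot: [-3.141, -0.0, 1.567]
d [ 3.1  1.7 72.5] turn -0.004 rows 1.2 0.0 q6 -0.91 t 20.675 yaw 1.567
```

```bash

python3 -m crank '[[20,3,2,35,0],[20,3,2,60,0],[20,3,2,70,0],[20,3,2,72,0],[20,3,2,72,0]]'
python3 -m crank '[[42,0,0,0,0],[42,0,0,0,0],[42,0,0,-30,0],[42,0,0,-90,0],[42,0,0,-120,0]]' 
python3 chk.py; python3 go.py 564 -85 280 1.835
```

```text
time: 21.3
tool_pos: [434.7, -426.8, 193.3]
tcp_rot: [3.141, 0.001, 1.571]
contact_force: [0.2, -0.1, -0.5]
grip_width: 29.7
finger_force: 30.0
time: 21.92
tool_pos: [434.7, -427.2, 316.5]
tcp_rot: [3.138, 0.004, 1.571]
contact_force: [0.4, -0.5, 0.1]
grip_width: 42.0
finger_force: 0.0
{'fA': [np.float64(38.7), np.float64(30.6)], 'fB': [np.float64(51.6), np.float64(52.4)], 'fC': [np.float64(57.7), np.float64(30.4)], 'mA': [np.float64(10.6), np.float64(15.6)], 'mB': [np.float64(33.9), np.float64(38.5)], 'mC': [np.float64(9.3), np.float64(15.8)], 'petri': [np.float64(6.2), np.float64(17.7)], 'jar': [np.float64(5.7), np.float64(73.0)], 'beaker': [np.float64(9.1), np.float64(14.7)], 'knob': [np.float64(4.6), np.float64(13.0)]}
d [342.8 128.8  35.8] turn -0.264 rows 5.9 1.4 q6 -0.9 t 22.025 yaw 1.571
```

```bash
python3 go.py 535 -220 370 1.571
python3 -m crank '[[42,207,100,-54,0],[42,207,100,-54,0],[42,207,100,-54,0],[42,207,100,-54,0],[42,207,100,-54,0],[42,207,100,-54,0]]' | head -3 || true
python3 -m crank '[[42,207,100,-54,0],[42,207,100,-54,0],[42,207,100,-54,0],[42,207,100,-54,0],[42,207,100,-54,0]]' | head -3
python3 -m crank '[[42,0,0,0,0]]' | head -3
python3 -c "
from h import *
snap('wrist','w3')
cv2.imwrite('pics/w3b.png',cv2.resize(cv2.imread('pics/w3.png'),(800,600),interpolation=cv2.INTER_CUBIC))"
```

```text
d [207.2 100.3 -53.4] turn -0.0 rows 3.8 0.0 q6 -0.9 t 22.025 yaw 1.571
time: 22.65
tool_pos: [535.5, -216.9, 366.8]
tcp_rot: [3.141, -0.0, 1.576]
time: 22.78
tool_pos: [534.1, -220.2, 365.8]
tcp_rot: [-3.14, -0.0, 1.571]Traceback (most recent call last):
ValueError: 1 to 5 rows of numbers within range
```

View pics/w3b.png

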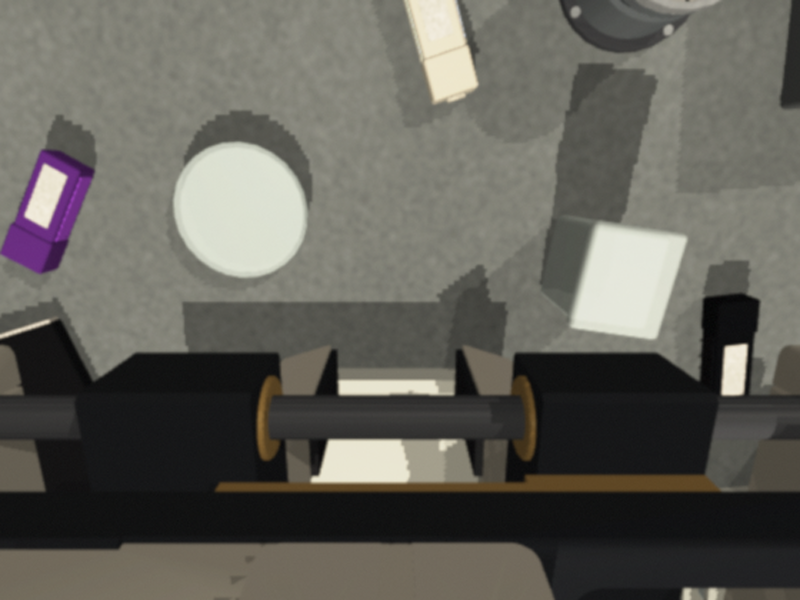

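Mailer A is seen at (440,50) with its lid end at (434,103)–(476,88). The Petri dish is at (240,208), the jar at (628,280) and the counter foot at (630,20).

```bash
python3 - <<'E'
from h import *
c=load('w3'); g=lambda u,v:toplane(c,u*.7,v*.7,20)[:2]
a,b,e=g(434,104),g(476,89),g(406,0); f=g(449,0)
print(a,b,np.linalg.norm(a-b)); d=(a-e)/np.linalg.norm(a-e); print('yaw',np.arctan2(d[1],d[0]), 'from end',np.arctan2(*(b-a)[::-1])-np.pi/2); d2=(b-f)/np.linalg.norm(b-f);print(np.arctan2(d2[1],d2[0]))
print('ctr',(a+b)/2-42*d)
E
python3 go.py 564 -85 280 1.835
```

```text
[ 558.80911525 -107.86989405] [585.32777391 -98.95225837] 27.977910635181587
yaw -1.269263848080274 from end -1.246398114669971
-1.2135353057272882
ctr [559.59512112 -63.30601167]
d [135.7  30.1  85.8] turn -0.265 rows 2.6 1.4 q6 -0.52 t 22.825 yaw 1.57
```

```bash
python3 go.py 566 -82.5 270 1.88
python3 -m crank '[[50,137.5,32,30,-0.31],[50,137.5,32,60,-0.31],[50,137.5,32,90,-0.31],[50,137.5,32,96,-0.31],[50,137.5,32,96,-0.31]]' | head -3
python3 -m crank '[[50,0,0,0,0]]' | head -3
python3 go.py 566 -82.5 190 1.88
```

```text
d [138.2  32.1  95.8] turn -0.31 rows 2.7 1.6 q6 -0.52 t 22.825 yaw 1.57
time: 23.45
tool_pos: [566.5, -84.1, 270.7]
tcp_rot: [-3.141, 0.0, 1.879]
time: 23.58
tool_pos: [566.8, -84.1, 272.2]
tcp_rot: [3.139, 0.002, 1.879]
d [ 1.9 -0.4 82.2] turn -0.001 rows 1.3 0.0 q6 -0.59 t 23.575 yaw 1.879
```

```bash

python3 -m crank '[[50,2,0,40,0],[50,2,0,65,0],[50,2,0,76,0],[50,2,0,80,0],[50,2,0,80,0]]'
python3 -m crank '[[20,0,0,0,0],[20,0,0,0,0],[20,0,0,0,0],[20,0,0,0,0]]'
```

```text
time: 24.2
tool_pos: [566.2, -80.8, 191.6]
tcp_rot: [3.14, 0.001, 1.88]
contact_force: [-0.6, -0.2, 0.5]
grip_width: 49.7
finger_force: 0.0
time: 24.7
tool_pos: [566.0, -80.4, 191.2]
tcp_rot: [3.141, 0.0, 1.881]
contact_force: [-0.4, 1.1, 4.8]
grip_width: 29.4
finger_force: 30.0
```

```bash

python3 -m crank '[[20,0,0,-40,0],[20,0,0,-80,0],[20,0,0,-80,0]]'
python3 go.py 495 -372 272 1.5708
```

```text
time: 25.08
tool_pos: [566.7, -80.6, 273.7]
tcp_rot: [3.136, 0.003, 1.881]
contact_force: [0.1, 0.1, -2.0]
grip_width: 29.0
finger_force: 30.0
d [-255.6 -157.2    1.7] turn 0.31 rows 4.8 1.6 q6 -0.59 t 25.075 yaw 1.881
```

```bash

python3 -m crank '[[20,-255,-157,0,0.31],[20,-255,-157,0,0.31],[20,-255,-157,0,0.31],[20,-255,-157,0,0.31],[20,-255,-157,0,0.31]]'
python3 -m crank '[[20,0,0,0,0]]' | head -2
python3 go.py 495 -372 197 1.5708
```

```text
time: 25.7
tool_pos: [492.9, -373.4, 269.2]
tcp_rot: [-3.14, -0.001, 1.57]
contact_force: [0.1, 0.6, -0.3]
grip_width: 29.4
finger_force: 30.0
time: 25.82
tool_pos: [492.5, -374.5, 269.0]
d [ 2.4  2.6 72. ] turn -0.005 rows 1.2 0.0 q6 -0.77 t 25.825 yaw 1.566
```

```bash

python3 -m crank '[[20,2,3,35,0],[20,2,3,58,0],[20,2,3,68,0],[20,2,3,72,0],[20,2,3,72,0]]'
python3 -m crank '[[42,0,0,0,0],[42,0,0,0,0],[42,0,0,-30,0],[42,0,0,-90,0],[42,0,0,-130,0]]' 
python3 chk.py; python3 go.py 500 -160 340 1.2; python3 go.py 547 46 280 .62
```

```text
time: 26.45
tool_pos: [497.4, -369.0, 199.1]
tcp_rot: [3.141, 0.0, 1.571]
contact_force: [0.3, 0.5, -0.1]
grip_width: 29.4
finger_force: 30.0
time: 27.08
tool_pos: [497.2, -369.4, 331.9]
tcp_rot: [3.139, 0.002, 1.571]
contact_force: [0.8, -0.6, -0.3]
grip_width: 41.7
finger_force: 0.0
{'fA': [np.float64(34.1), np.float64(43.9)], 'fB': [np.float64(39.0), np.float64(45.1)], 'fC': [np.float64(64.6), np.float64(40.6)], 'mA': [np.float64(53.8), np.float64(47.7)], 'mB': [np.float64(28.5), np.float64(26.5)], 'mC': [np.float64(27.6), np.float64(19.8)], 'petri': [np.float64(7.5), np.float64(17.7)], 'jar': [np.float64(6.7), np.float64(39.4)], 'beaker': [np.float64(10.5), np.float64(15.1)], 'knob': [np.float64(15.9), np.float64(13.0)]}
d [209.8   2.2  -6.7] turn 0.371 rows 3.4 2.0 q6 -0.76 t 27.175 yaw 1.571
d [416.3  48.8  52.1] turn 0.951 rows 6.8 5.1 q6 -0.76 t 27.175 yaw 1.571
```

Mailer C looks changed, so I'll go and look.

```bash

python3 -m crank '[[52,230,25,-20,0],[52,230,25,-20,0],[52,230,25,-20,0],[52,230,25,-20,0],[52,230,25,-20,0]]' | head -3
python3 -m crank '[[52,0,0,0,0]]' | head -3
python3 -c "
from h import *
snap('wrist','w4'); snap('scene','s4'); snap('side','d4')
cv2.imwrite('pics/w4b.png',cv2.resize(cv2.imread('pics/w4.png'),(800,600),interpolation=cv2.INTER_CUBIC))"
```

```text
time: 27.8
tool_pos: [522.1, -136.4, 348.9]
tcp_rot: [3.141, -0.001, 1.575]
time: 27.92
tool_pos: [522.1, -139.5, 348.5]
tcp_rot: [-3.141, 0.0, 1.571]
```

View pics/w4b.png

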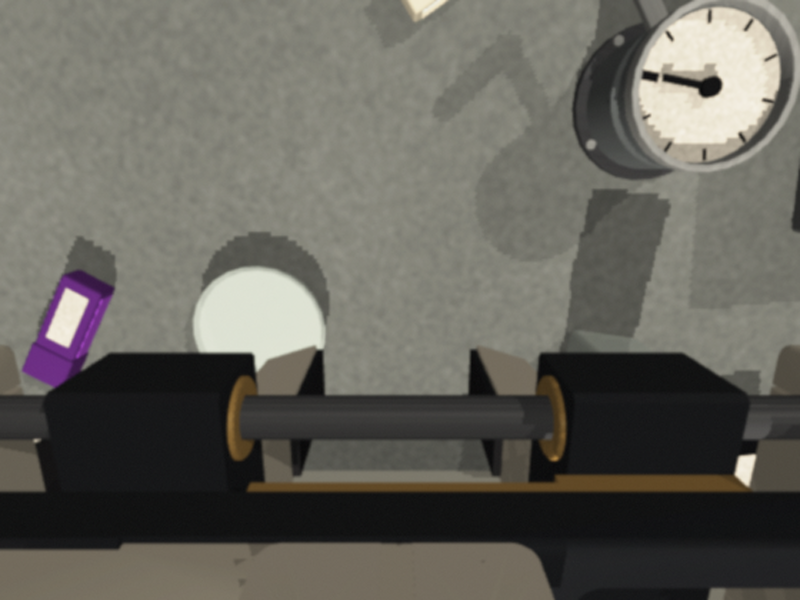

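Only the end of mailer C shows, at (428,8), so it has been knocked. The dial at (710,85) still points to zero. I'll move 95 mm along and look again.

```bash

python3 -m crank '[[52,95,0,0,0],[52,95,0,0,0],[52,95,0,0,0]]' | head -3
python3 -c "
from h import *
snap('wrist','w5')
cv2.imwrite('pics/w5b.png',cv2.resize(cv2.imread('pics/w5.png'),(800,600),interpolation=cv2.INTER_CUBIC))"
```

```text
time: 28.45
tool_pos: [522.0, -43.4, 348.6]
tcp_rot: [-3.141, -0.0, 1.572]
```

View pics/w5b.png

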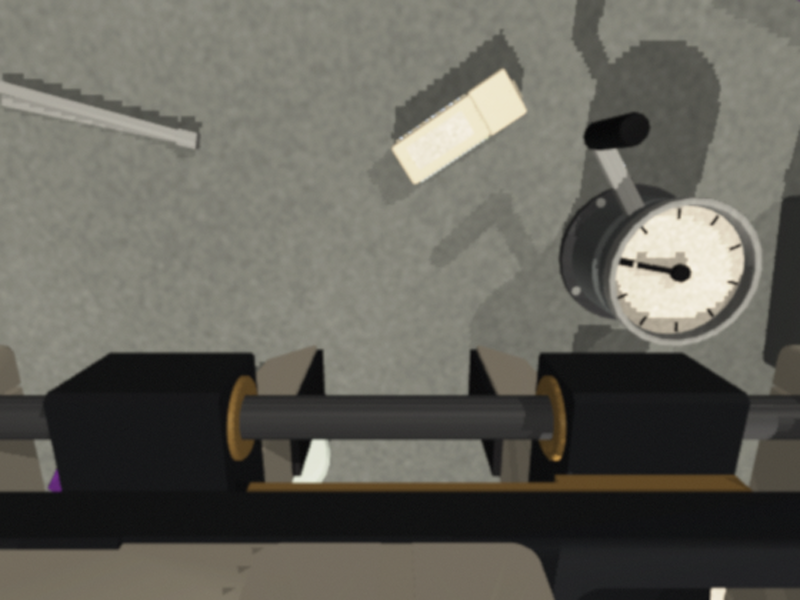

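Mailer C lies with its top corners at (392,149), (415,184), (527,109) and (505,69), lid to the right. The knob top is at (634,128) and the dial centre at (680,272).

```bash
python3 - <<'E'
from h import *
c=load('w5'); g=lambda p,z=20:toplane(c,p[0]*.7,p[1]*.7,z)[:2]
P=[g(p) for p in((505,69),(527,109),(415,184),(392,149))]
d=P[0]+P[1]-P[2]-P[3]; print('mC',np.mean(P,0),'yaw',np.arctan2(d[1],d[0]),np.linalg.norm(d)/2,np.linalg.norm(P[0]-P[1]))
print('knob',g((634,128),92),'dial',g((680,272),68), 'foot', g((600,247),5))
# height check from the two wrist places
c4=load('w4'); print(tri(c,(415*.7,184*.7),c4,(416*.7,18*.7)).round(), tri(c,(680*.7,272*.7),c4,(710*.7,85*.7)).round())
E
python3 chk.py
```

```text
mC [561.19630976  52.56059503] yaw 0.5889800069603099 81.19834591495835 26.725981790842614
knob [634.932751    47.21628768] dial [682.26933148 -27.00518052] foot [662.95525466 -22.72499083]
[535.  19.  12.] [682. -27.  69.]
{'fA': [np.float64(34.8), np.float64(33.6)], 'fB': [np.float64(36.0), np.float64(33.9)], 'fC': [np.float64(43.1), np.float64(33.6)], 'mA': [np.float64(30.9), np.float64(30.4)], 'mB': [np.float64(28.6), np.float64(26.8)], 'mC': [np.float64(5.0), np.float64(6.2)], 'petri': [np.float64(35.4), np.float64(6.9)], 'jar': [np.float64(5.6), np.float64(6.6)], 'beaker': [np.float64(9.3), np.float64(63.0)], 'knob': [np.float64(7.1), np.float64(16.5)]}
```

Mailer C was not moved after all; the change was only the arm and its shadow. I'll grip it at (548,45) with yaw 0.6.

```bash
python3 go.py 548 45 275 .6
python3 -m crank '[[48,88,26,0,0.972],[48,88,26,30,0.972],[48,88,26,74,0.972],[48,88,26,74,0.972],[48,88,26,74,0.972]]' | head -3
python3 -m crank '[[48,0,0,0,0.04],[48,0,0,0,0.04]]' | head -3
python3 go.py 548 45 187 .6
```

```text
d [90.5 25.6 73.6] turn 0.97 rows 1.9 5.2 q6 -0.23 t 28.6 yaw 1.57
time: 29.22
tool_pos: [548.4, 42.3, 273.8]
tcp_rot: [-3.141, 0.001, 0.644]
time: 29.48
tool_pos: [548.4, 42.4, 274.5]
tcp_rot: [3.142, 0.0, 0.611]
d [ 1.2 -2.4 87.5] turn 0.011 rows 1.4 0.1 q6 0.9 t 29.475 yaw 0.611
```

```bash

python3 -m crank '[[48,1,-2,45,0.011],[48,1,-2,70,0.011],[48,1,-2,83,0.011],[48,1,-2,87,0.011],[48,1,-2,87,0.011]]'
python3 -m crank '[[20,0,0,0,0],[20,0,0,0,0],[20,0,0,0,0],[20,0,0,0,0]]'
python3 -m crank '[[20,0,0,-40,0],[20,0,0,-90,0],[20,0,0,-120,0]]'
python3 go.py 520 -200 310 1.2
```

```text
time: 30.1
tool_pos: [548.2, 45.8, 188.3]
tcp_rot: [3.141, -0.001, 0.601]
contact_force: [-0.2, 0.5, 0.4]
grip_width: 47.9
finger_force: 0.0
time: 30.6
tool_pos: [548.0, 46.0, 188.4]
tcp_rot: [3.141, -0.001, 0.601]
contact_force: [-1.7, 0.6, 5.9]
grip_width: 29.4
finger_force: 29.8
time: 30.98
tool_pos: [547.9, 46.0, 309.9]
tcp_rot: [3.14, -0.002, 0.601]
contact_force: [0.8, 0.4, -1.2]
grip_width: 29.4
finger_force: 29.9
d [-162.2  187.1   -0.2] turn -0.599 rows 4.0 3.2 q6 0.91 t 30.975 yaw 0.601
```

```bash

python3 -m crank '[[20,-162,187,0,-0.6],[20,-162,187,0,-0.6],[20,-162,187,0,-0.6],[20,-162,187,0,-0.6],[20,-162,187,0,-0.6]]' | head -3
python3 go.py 554 -434 270 1.571
```

```text
time: 31.6
tool_pos: [519.2, -203.2, 307.4]
tcp_rot: [-3.142, 0.0, 1.197]
d [-202.2  116.6   37.5] turn -0.374 rows 3.8 2.0 q6 -0.14 t 31.6 yaw 1.197
```

```bash

python3 -m crank '[[20,-202,117,0,-0.374],[20,-202,117,0,-0.374],[20,-202,117,10,-0.374],[20,-202,117,37,-0.374],[20,-202,117,37,-0.374]]' | head -3
python3 -m crank '[[20,0,0,0,0]]' | head -2
python3 go.py 554 -434 194 1.571
```

```text
time: 32.22
tool_pos: [555.1, -432.3, 265.5]
tcp_rot: [-3.136, -0.005, 1.571]
time: 32.35
tool_pos: [556.4, -429.4, 270.3]
d [-4.7 -2.4 76.3] turn 0.004 rows 1.2 0.0 q6 -0.77 t 32.35 yaw 1.575
```

```bash

python3 -m crank '[[20,-4,-2,40,0],[20,-4,-2,60,0],[20,-4,-2,72,0],[20,-4,-2,76,0],[20,-4,-2,76,0]]'
python3 -m crank '[[42,0,0,0,0],[42,0,0,0,0],[42,0,0,-30,0],[42,0,0,-90,0],[42,0,0,-130,0]]' 
python3 go.py 565 -170 325 2.4
```

```text
time: 32.98
tool_pos: [554.4, -434.4, 195.5]
tcp_rot: [3.141, 0.001, 1.575]
contact_force: [0.5, -0.0, -0.9]
grip_width: 29.9
finger_force: 29.9
time: 33.6
tool_pos: [554.1, -434.7, 328.2]
tcp_rot: [3.139, 0.002, 1.575]
contact_force: [0.4, 0.2, -0.1]
grip_width: 42.0
finger_force: 0.0
d [264.6  12.    2.6] turn -0.825 rows 4.2 4.4 q6 -0.78 t 33.6 yaw 1.575
```

```bash

python3 -m crank '[[0,264,12,0,-0.825],[0,264,12,0,-0.825],[0,264,12,0,-0.825],[0,264,12,0,-0.825],[0,264,12,0,-0.825]]' | head -3
python3 -c "
from h import *
a=snap('scene','s6'); b=snap('side','d6')
cr=lambda f,a,b,w,h:cv2.resize(cv2.imread(f'pics/{f}.png')[b:b+h,a:a+w],(400,300),interpolation=cv2.INTER_CUBIC)
cv2.imwrite('pics/six.png',np.hstack([cr('s6',90,120,133,100),cr('d6',285,290,160,120)]))"
python3 go.py 590 54 325 3.1416
```

```text
time: 34.22
tool_pos: [564.9, -166.7, 325.5]
tcp_rot: [3.141, 0.0, 2.408]
d [131.2 181.3   0.5] turn -0.738 rows 3.6 3.9 q6 -1.25 t 34.325 yaw 2.403
```

View pics/six.png

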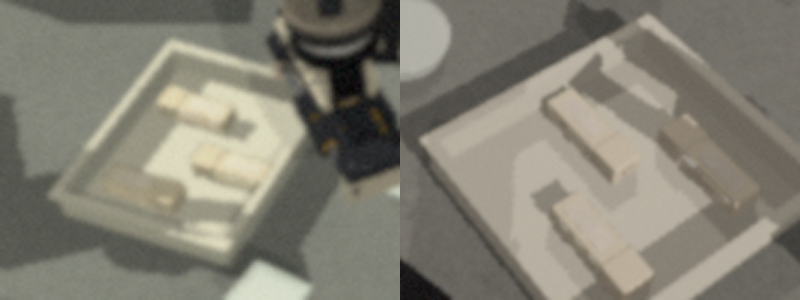

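All three mailers lie flat and apart in the white tray, at (197,107), (230,165) and (143,187) in the left crop. Next is the counter.

```bash

python3 -m crank '[[0,131,181,0,-0.738],[0,131,181,0,-0.738],[0,131,181,0,-0.738],[0,131,181,0,-0.738],[0,131,181,0,-0.738]]' | head -3
python3 -m crank '[[0,0,0,40,0],[0,0,0,75,0],[0,0,0,85,0],[0,0,0,85,0]]'
python3 go.py 605 54 238 3.1416;python3 go.py 690 56 238 3.1416
```

```text
time: 34.95
tool_pos: [591.0, 52.9, 324.9]
tcp_rot: [3.141, 0.001, 3.14]
time: 35.45
tool_pos: [590.9, 50.3, 239.8]
tcp_rot: [-3.141, -0.0, 3.135]
contact_force: [0.3, 0.5, 0.5]
grip_width: 0.4
finger_force: 0.0
d [-14.1   3.8   1.8] turn -0.006 rows 0.2 0.0 q6 -1.61 t 35.45 yaw 3.135
d [-99.1   6.3   1.8] turn -0.006 rows 1.6 0.0 q6 -1.61 t 35.45 yaw 3.135
```

```bash

python3 -m crank '[[0,-15,4,2,0],[0,-35,6,2,0],[0,-55,6,2,0],[0,-75,6,2,0],[0,-88,6,2,0]]' 
python3 -m crank '[[0,-6,0,0,0],[0,-6,0,0,0]]' 
python3 -m crank '[[0,-3,0,0,0],[0,-3,0,0,0]]'
```

```text
time: 36.08
tool_pos: [678.7, 57.8, 239.0]
tcp_rot: [3.14, -0.001, 3.137]
contact_force: [-4.6, 2.3, -1.0]
grip_width: 0.5
finger_force: 2.7
time: 36.33
tool_pos: [684.7, 57.2, 238.8]
tcp_rot: [3.141, 0.001, 3.138]
contact_force: [-3.2, 3.0, 2.6]
grip_width: 0.3
finger_force: 2.1
time: 36.58
tool_pos: [687.6, 56.8, 238.5]
tcp_rot: [-3.141, 0.001, 3.138]
contact_force: [-3.8, 1.5, 3.4]
grip_width: 0.4
finger_force: 2.3
```

```bash
for i in 1; do
python3 -m crank '[[0,-4,0,0,0],[0,-4,0,0,0]]' | sed -n '2p;4p'
python3 -m crank '[[0,-3,0,0,0],[0,-3,0,0,0]]' | sed -n '2p;4p'
python3 -m crank '[[0,-2,0,0,0],[0,-2,0,0,0]]' | sed -n '2p;4p'
done
```

```text
tool_pos: [691.6, 56.3, 238.1]
contact_force: [-5.2, -1.1, 4.3]
tool_pos: [694.4, 55.7, 238.1]
contact_force: [-6.4, -4.6, 4.0]
tool_pos: [696.3, 55.4, 238.0]
contact_force: [-6.8, -4.5, 4.5]
```

```bash

python3 -m crank '[[0,-2,0,0,0],[0,-2,0,0,0]]' | sed -n '2p;4p'
python3 -m crank '[[0,-2,0,0,0],[0,-2,0,0,0]]' | sed -n '2p;4p'
```

```text
tool_pos: [697.7, 55.4, 237.9]
contact_force: [-10.2, -5.7, 6.2]
tool_pos: [698.8, 55.3, 237.8]
contact_force: [-16.4, -5.5, 10.3]
```

The stop is reached, with the force rising to about 17 N. I'll retract, let the lever spring home, and make strokes 2 and 3 the same way.

```bash

python3 -m crank '[[0,60,0,0,0],[0,110,0,0,0],[0,110,0,0,0],[0,110,0,0,0],[0,110,0,0,0]]' | sed -n '2p;4p'
python3 -m crank '[[0,0,0,0,0],[0,0,0,0,0],[0,0,0,0,0]]' | sed -n '2p;4p'
python3 -m crank '[[0,-25,0,0,0],[0,-45,0,0,0],[0,-65,0,0,0],[0,-85,0,0,0],[0,-98,0,0,0]]' | sed -n '2p;4p'
python3 -m crank '[[0,-6,0,0,0],[0,-9,0,0,0],[0,-10,0,0,0],[0,-11,0,0,0],[0,-12,0,0,0]]' | sed -n '2p;4p'
```

```text
tool_pos: [592.1, 57.3, 238.2]
contact_force: [0.4, -0.1, 0.3]
tool_pos: [590.7, 57.5, 237.6]
contact_force: [-0.8, 0.2, -0.7]
tool_pos: [688.1, 57.9, 236.6]
contact_force: [-6.2, -2.6, 2.3]
tool_pos: [698.7, 55.8, 236.5]
contact_force: [-13.6, -6.2, 3.0]
```

```bash

python3 -m crank '[[0,60,0,0,0],[0,110,0,0,0],[0,110,0,0,0],[0,110,0,0,0],[0,110,0,0,0]]' | sed -n '2p;4p'
python3 -m crank '[[0,0,0,0,0],[0,0,0,0,0],[0,0,0,0,0]]' | sed -n '2p;4p'
python3 -m crank '[[0,-25,0,0,0],[0,-45,0,0,0],[0,-65,0,0,0],[0,-85,0,0,0],[0,-98,0,0,0]]' | sed -n '2p;4p'
python3 -m crank '[[0,-6,0,0,0],[0,-9,0,0,0],[0,-10,0,0,0],[0,-11,0,0,0],[0,-12,0,0,0]]' | sed -n '2p;4p'
python3 -m crank '[[0,60,0,0,0],[0,110,0,0,0],[0,110,0,0,0],[0,110,0,0,0],[0,110,0,0,0]]' | sed -n '2p;4p'
python3 -m crank '[[0,30,0,-60,0],[0,70,0,-110,0],[0,110,0,-130,0],[0,130,0,-130,0],[0,130,0,-130,0]]' | sed -n '2p;4p'
python3 -m crank '[[0,0,-60,0,0],[0,0,-120,0,0],[0,0,-150,0,0],[0,0,-150,0,0]]' | sed -n '2p;4p'
python3 -c "
from h import *
snap('scene','s7')
cv2.imwrite('pics/s7c.png',cv2.resize(cv2.imread('pics/s7.png')[225:270,210:270],(800,600),interpolation=cv2.INTER_CUBIC))"; python3 chk.py
```

```text
tool_pos: [591.9, 57.4, 238.1]
contact_force: [-0.4, 0.2, 0.5]
tool_pos: [590.7, 57.5, 237.6]
contact_force: [1.0, 0.3, -0.5]
tool_pos: [688.1, 57.9, 236.6]
contact_force: [-7.2, -3.2, 1.3]
tool_pos: [698.7, 55.8, 236.5]
contact_force: [-13.2, -7.0, 4.0]
tool_pos: [591.9, 57.4, 238.1]
contact_force: [0.3, 0.3, 0.3]
tool_pos: [460.5, 58.0, 368.5]
contact_force: [0.3, 0.1, -0.4]
tool_pos: [461.3, -94.3, 367.2]
contact_force: [-0.0, 1.2, 0.4]
{'fA': [np.float64(35.2), np.float64(33.6)], 'fB': [np.float64(33.5), np.float64(33.8)], 'fC': [np.float64(47.6), np.float64(27.3)], 'mA': [np.float64(30.9), np.float64(30.4)], 'mB': [np.float64(28.4), np.float64(26.8)], 'mC': [np.float64(35.0), np.float64(28.9)], 'petri': [np.float64(4.4), np.float64(7.0)], 'jar': [np.float64(4.0), np.float64(6.6)], 'beaker': [np.float64(7.6), np.float64(51.3)], 'knob': [np.float64(22.2), np.float64(52.9)]}
```

View pics/s7c.png

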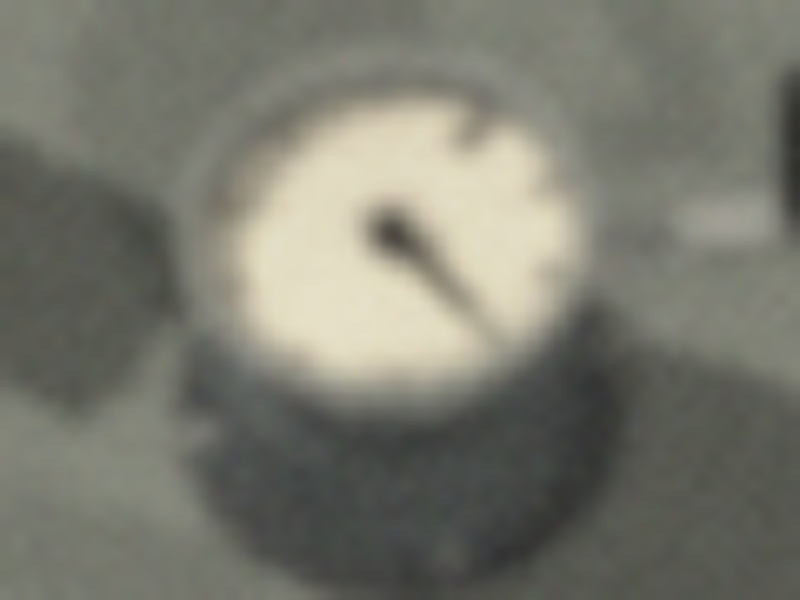

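The pointer tip is at (505,345) and the broad zero mark at (470,125), with two graduations between, so it is on the third. I'll check the angle by numbers and take a last look from the side.

```bash

python3 -m crank '[[0,0,-30,-20,0],[0,0,-90,-20,0],[0,0,-150,-20,0],[0,0,-200,-20,0],[0,0,-200,-20,0]]' | sed -n '2p'
python3 - <<'E'
from h import *
c=load('s7'); g=lambda u,v:toplane(c,210+u*60/800,225+v*45/600,68)[:2]
o=g(390,232); a=[np.degrees(np.arctan2(*(g(*p)-o)[::-1])) for p in((470,125),(505,345))]
print(a,(a[0]-a[1])%360)
a=snap('scene','s8'); b=snap('side','d8')
cv2.imwrite('pics/fin.png',np.hstack([cv2.resize(cv2.imread('pics/s8.png')[110:300,100:460],(800,422))[:, :],])); 
E
python3 chk.py
```

```text
tool_pos: [459.8, -293.9, 387.1]
[np.float64(170.42338358056506), np.float64(62.03981918668205)] 108.383564393883
{'fA': [np.float64(35.1), np.float64(31.0)], 'fB': [np.float64(33.4), np.float64(32.7)], 'fC': [np.float64(52.4), np.float64(26.5)], 'mA': [np.float64(30.9), np.float64(29.5)], 'mB': [np.float64(29.4), np.float64(28.7)], 'mC': [np.float64(44.9), np.float64(29.1)], 'petri': [np.float64(4.9), np.float64(12.9)], 'jar': [np.float64(4.5), np.float64(43.5)], 'beaker': [np.float64(8.0), np.float64(10.9)], 'knob': [np.float64(22.8), np.float64(41.0)]}
```

View pics/fin.png

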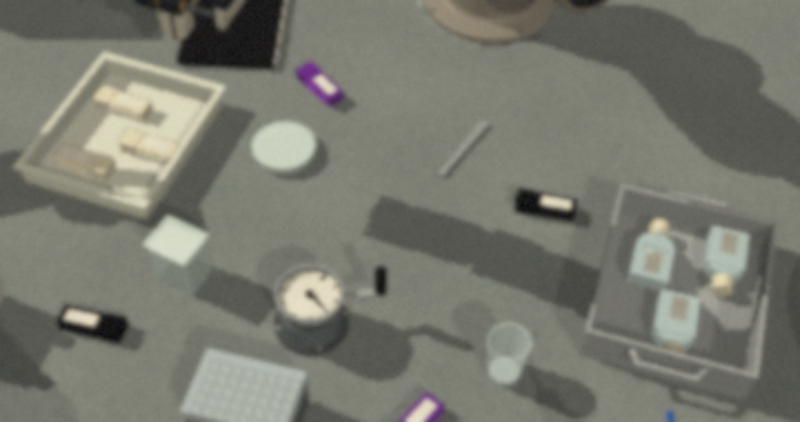

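The dial has turned 108.4°, against 108° for three strokes. The lever is home at (380,280), the three flasks lie in the steel tray around (685,270), the three mailers lie in the white tray around (120,130), and the other glassware is where it was.

```bash
python3 -c "
from plant import bot
print(bot.close_job())"
```

```text
the job is handed in; nothing more can be done
None
```

The job is done and handed in: all three flasks lie flat in the steel tray, all three mailers lie flat in the white tray, the dial reads 3, and the other glassware was left where it stood.

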